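# Check a jar's lid on the preset torque tester

## Robot

A 6-joint arm with a two-finger parallel gripper is mounted at the origin on a cart in front of the work surface, level with it; the furniture and walls round the work are solid. World frame = base frame: x ahead of the robot, y to its left, z up, the work surface at z = 0. Lengths are in m, angles in degrees, forces in N, time in s.
With the tool pointing down it reaches from about 0.375 to 0.9 m from the base axis. Payload 3.1 kg.
Tool frame: the origin (TCP) lies midway between the tips of the shut fingers; the grasp point (between the pads) lies 19 mm behind it; z points along the fingers, y is the line along which they close (so a half turn about z gives the same grasp; the last joint's range is limited). The gripper opens to 87 mm and grips with 3 to 60 N. Pads are 19 mm wide; open, the fingers measure 117 mm over their backs; the gripper's body (75 mm by 190 mm) begins 51 mm behind the grasp point.
Start: joints at [-82.305, 30.224, 82.088, -0, 67.689, -10.227], TCP at [0.192, -0.595, 0.223] pointing down, gripper open.
Joint ranges: [-176.69, 176.69], [-43.24, 126.21], [12.49, 139.97], [-82, 262], [0, 151.66], [-163.58, 163.58]. Speed limits (degrees/s): [159.86, 159.86, 180, 180, 180, 180].

## Interface

Orientations are given as a 3x3 rotation matrix whose columns are the frame's x, y, z axes.
In Python, from rig import read_state, capture, camera_info, hand_in gives the robot as it stands.
- The arm moves only by the tool drive_tool, never from a script. Its argument "motion" is a list of rows, each a list of 2 entries, a list of its own where there are three numbers: the shift along the tool's x, y, z in mm, then the turn, a rotation vector about the tool's x, y, z in rad. A call has 1 to 5 rows; each row shifts and turns the commanded pose from where the row before left it, along the tool's axes as they then stand; what a row does not reach is not made up. A row lasts 1/10 s, in which the tool goes at most 50 mm and 8.59 degrees, less where a joint would pass 70% of its speed; a pose out of reach is approached as far as the arm can. A call is refused whole if a number of a shift passes 50 or a number of a turn 0.15, either way. A call with a gripper value outside its range is refused whole. "gripper" is the opening, from 0 (shut) to 1 (fully open), set as the call begins (left out, the last holds). The fingers move at their own pace and stop on an object; the grip force is fixed at half the most. Time passes only in rows, so rows that do not move let the fingers close. It gives the time, the measured TCP pose, the force, the opening and the grip force at its end, in the units of the state.
- read_state(): the state, without advancing time (a new reading comes with each control period).
- capture(name): name is "scene" or "side" or "wrist"; returns the picture (400x640x3 uint8, red, green, blue); there is no depth.
- camera_info(name): a dict with "fovy" (degrees; the focal length in pixels is half the picture's height over the tangent of half this angle, whatever the lens; pixels are square), "cx", "cy" (the principal point, pixels), "xyz" and "orientation" of the camera in the world; the wrist camera has in their place "T_tool_cam" (4x4, takes a point from camera to tool coordinates, whose origin is the TCP and whose axes are the flange's). Camera axes: x right, y down, z forward; pixel columns grow to the right and rows downward; lengths in m; the calibration is good to about 2 mm. A picture is of the moment at which its call begins: read the wrist's pose just before it. camera_info takes no time and is no camera call.
- hand_in(): hands the job in; it is judged then, once.
The state is a dict: "time_s": time; "joint_positions": joint angles; "qvel": joint speeds; "tau": joint torques, N m; "position": TCP position; "tcp_rot": TCP orientation; "force": force on the tool from outside, world axes, zero at the start; "moment": the same for the moment, N m; "opening": opening from 0.0 (shut) to 1.0 (fully open); "grasp_force": force on a finger pad.
Only numpy, scipy, OpenCV 4.12 (cv2) and the standard library are available. Lean on these libraries where they do the work, as an engineer would, in place of code of your own. Each camera call takes 0.05 s, during which the arm holds its last target. There are 200 camera calls.

## Task

Check the lid of the slimmest of the three chilli-paste jars standing next to the torque tester: press that jar straight down between the tester's four sprung pegs until it stands fully home on the turntable, then grip it by its lid and twist clockwise (the tightening way, seen from above) until the table clicks over into its next notch. Turn only by the lid, never by pushing on the tester itself; then let go and leave the jar standing in the tester for the logbook, and do not knock the two other jars.

Things in the scene. Friction and masses are not known exactly. Their poses are not given: they have to be found in the camera images.
- slim_jar: The jar to check: loose glass jar with a screw lid, the slimmest of the three: 60 mm across, 120 mm high, about 0.34 kg. Origin at the centre of its underside, z up its axis; round, so its yaw means nothing. Body straight from 12 to 85 mm up, foot below rounded (50 mm across at the bottom), shoulder narrowing above 85 mm. The lid is tight: jar and lid turn as one.
- slim_lid (a point): Middle of the slim jar's lid, 110 mm above its underside, on its axis. The lid is 52 mm across and reaches from 10 mm below to 10 mm above this point. To hold the lid keep the fingertips no more than 13 mm below this point: lower down they meet the wider shoulder of the glass and not the lid.
- wide_jar: Bystander: loose glass jar with screw lid, 70 mm across, 128 mm high. Origin at the centre of its underside, z up.
- tall_jar: Bystander: loose glass jar with screw lid, 80 mm across, 160 mm high. Origin at the centre of its underside, z up.
- tester: The lid-torque tester, fixed: grey housing, top 52 mm over the bench, with a steel turntable on it and, at its -x side, a roller and a spring block with knurled adjuster (up to 75 mm high). Origin on the bench under the turntable's axis, z up. The housing reaches from x -155 to +80 mm and y -75 to +75 mm in this frame. Place and heading vary.
- table_seat (a point): Centre of the turntable's upper face (106 mm across, 70 mm above the bench), where the centre of the jar's underside belongs; z up, turns with the table. With the jar home the four pegs round it squeeze it with about 5 N each, which carries the twist from jar to table; pushing the jar in takes 8 to 16 N.
- peg_tops (a point): 45 mm above table_seat on the axis: height of the tops of the four rubber-sleeved pegs, 14 mm thick, at x +-24, y +-24 mm round the axis before a jar is in. They taper to 6 mm over their top 15 mm, so a jar within 4 mm of the axis finds its way in. Two pegs on each sprung carriage, which gives way up to 12 mm along this x axis.
- turntable (a joint): Angle of the turntable, rad, growing clockwise seen from above. A sprung roller in the notches of its star wheel holds it at 0 and at 0.785 (45 degrees). Leaving the first notch takes 0.17 N m; the resistance falls to nothing at 0.39 (the click), after which the spring draws the table on to 0.785 unless the grip holds it back. Turning beyond 0.785 is resisted again, with a stop at 0.95.
Mind the look-alikes: they are no part of the job. Leave any blue or orange look-alike of the slim_jar alone.

How it is judged (in metres and radians):
On the way, in this order (a step that is already met when the one before it is completed fails the run):
1. the slim jar stands fully home and upright between the pegs, the table still in its first notch (horizontal distance between slim_jar and table_seat below 0.006 m and z of slim_jar in the frame of table_seat between -0.004 and 0.003 m and angle between slim_jar's own z axis and vertical below 0.08 rad and value of joint turntable below 0.2 rad), for 0.15 s.
2. the table is turned past its click with the jar home and the fingers on its lid (horizontal distance between slim_jar and table_seat below 0.006 m and z of slim_jar in the frame of table_seat between -0.004 and 0.003 m and angle between slim_jar's own z axis and vertical below 0.08 rad and value of joint turntable above 0.42 rad and contact force between the fingers and slim_jar_c1 above 1 N), for 0.05 s.
At the end, for the whole second after the job is handed in: The slim jar stands upright (within 0.08 rad) and fully home on the turntable (within 3 mm of its face in height, 6 mm of its centre), the turntable has clicked over and rests in its second notch (joint above 0.68 rad), and the jar is released and at rest (horizontal distance between slim_jar and table_seat below 0.006 m and z of slim_jar in the frame of table_seat between -0.004 and 0.003 m and angle between slim_jar's own z axis and vertical below 0.08 rad and value of joint turntable above 0.68 rad and linear speed of slim_jar below 0.02 m/s); the robot touches nothing.
It fails at once if the other two jars are knocked: shifted more than 30 mm or tipped (distance of any of wide_jar, tall_jar from where it was at the start of the episode above 0.03 m or angle between any of wide_jar, tall_jar's own z axis and vertical above 0.4 rad).
It fails at once if the tester itself (housing, table or pegs) is pushed with the gripper or arm, more than 10 N (contact force between any of the fingers, the arm and tester above 10 N).
It also fails if it takes over 38 s, if anything falls off the work surface, if the arm or the gripper's body presses on something with over 40 N, if the wrist force passes 120 N, or if a joint passes its speed limit or range.

## Working session

There is one attempt and no reset: what is moved stays moved. The work goes in short steps, Python scripts to look and compute and a tool call to move; the robot and the scene stay as the last step left them, time stands still between calls to the robot, and variables do not carry over. Pictures are saved under pics/ and viewed, at most 10 in all, crops included, and the job is handed in when it is done.

Besides the shell and the picture viewer there is one more tool, called after "Call:" in YAML: its name, and indented under it one key for each argument. drive_tool: Moves the arm, as the interface text tells. Its arguments: {"type":"object","properties":{"motion":{"type":"array","items":{"type":"array"}},"gripper":{"type":"number"}},"required":["motion"]}

```bash
mkdir -p pics; ls
python3 - <<'E'
from rig import *
import cv2
s=read_state();print({k:s[k] for k in('time_s','position','tcp_rot','force','opening')})
for n in("scene","side","wrist"):
    print(n,camera_info(n)); cv2.imwrite(f"pics/{n}0.png",capture(n)[:,:,::-1])
E
```

```text
pics
{'time_s': 0.0, 'position': array([ 0.19225521, -0.59394   ,  0.22159222]), 'tcp_rot': array([[ 9.51483008e-01,  3.07701166e-01, -2.78665610e-04],
       [ 3.07701063e-01, -9.51480805e-01,  2.08155579e-03],
       [ 3.75352164e-04, -2.06631067e-03, -9.99997795e-01]]), 'force': array([-0.34567513, -0.4022298 , -0.29171435]), 'opening': 0.9985562976376451}
scene {'fovy': 56.506203650475015, 'cx': 322.62830287517204, 'cy': 199.8434141199494, 'xyz': array([0.18519946, 0.4847509 , 0.78044149]), 'orientation': array([[-0.88551236, -0.3463983 ,  0.30963864],
       [-0.46461243,  0.65764719, -0.59298858],
       [ 0.00177725, -0.66896068, -0.74329567]])}
side {'fovy': 55.390069710597274, 'cx': 315.5414232557285, 'cy': 192.32227436775318, 'xyz': array([0.18700648, 0.770622  , 0.43799182]), 'orientation': array([[-0.94097355, -0.09276763,  0.32551949],
       [-0.33750649,  0.33004218, -0.88156765],
       [-0.02565422, -0.93939679, -0.34187064]])}
wrist {'fovy': 62.73834677590618, 'cx': 318.9378708361014, 'cy': 203.67435100992967, 'T_tool_cam': array([[ 1.61949581e-04, -9.60580272e-01, -2.78002726e-01,
         7.58842589e-02],
       [ 9.99999679e-01,  3.73705766e-04, -7.08715560e-04,
         3.26639883e-04],
       [ 7.84669406e-04, -2.78002522e-01,  9.60580024e-01,
        -1.61912764e-01],
       [ 0.00000000e+00,  0.00000000e+00,  0.00000000e+00,
         1.00000000e+00]])}
```

View pics/scene0.png

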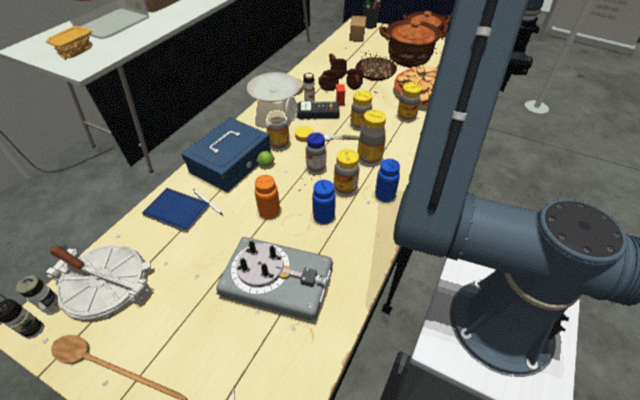

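View pics/side0.png

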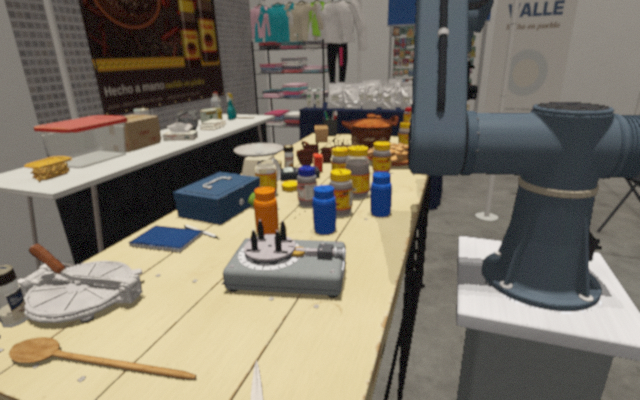

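The scene shows the tester with its turntable centre near (260,265). Around it are yellow-lid jars near (346,165), (372,130), (361,105) and (410,97), a blue-lid jar near (316,150), and blue and orange look-alikes. I'll enlarge that area.

Run:
```python
import cv2,numpy as np
a=cv2.imread("pics/scene0.png")[70:310,210:440]; b=cv2.imread("pics/side0.png")[135:305,215:430]
a=cv2.resize(a,None,fx=2.5,fy=2.5,interpolation=cv2.INTER_CUBIC); b=cv2.resize(b,None,fx=3.5,fy=3.5,interpolation=cv2.INTER_CUBIC)
cv2.imwrite("pics/a.png",a);cv2.imwrite("pics/b.png",b)
```

```text
(no output)
```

View pics/a.png

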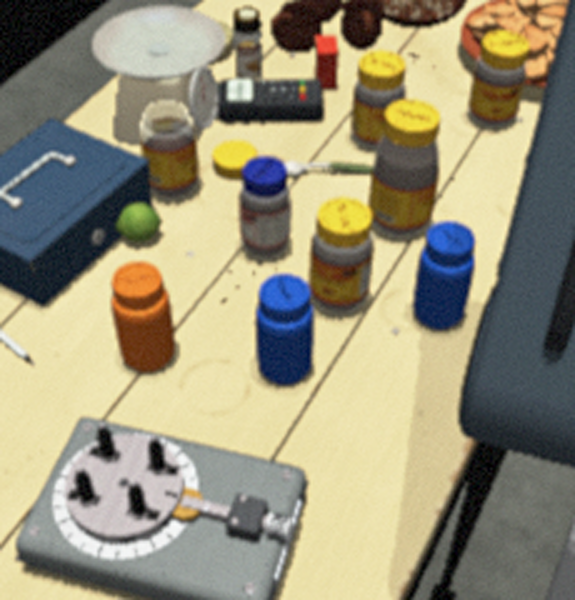

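View pics/b.png

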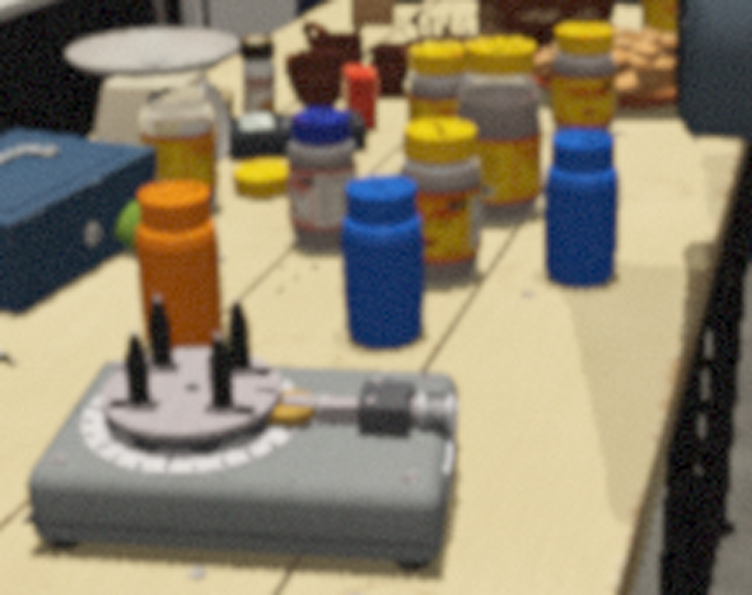

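```bash
cat > h.py <<'E'
import numpy as np
from rig import *
def ray(n,u,v,st=None):
    c=camera_info(n); f=200/np.tan(np.radians(c['fovy']/2))
    d=np.array([(u-c['cx'])/f,(v-c['cy'])/f,1])
    if n=='wrist':
        T=c['T_tool_cam'];R=st['tcp_rot']; return st['position']+R@T[:3,3],R@T[:3,:3]@d
    return c['xyz'],c['orientation']@d
def tri(rays):
    A=0;b=0
    for o,d in rays:
        d=d/np.linalg.norm(d);P=np.eye(3)-np.outer(d,d);A=A+P;b=b+P@o
    p=np.linalg.solve(A,b); return p,[round(float(np.linalg.norm(np.cross(p-o,d/np.linalg.norm(d))))*1000,1) for o,d in rays]
def pl(o,d,z): return o+d*(z-o[2])/d[2]
def proj(n,p,st=None):
    c=camera_info(n); f=200/np.tan(np.radians(c['fovy']/2))
    if n=='wrist':
        T=c['T_tool_cam'];R=st['tcp_rot'];o=st['position']+R@T[:3,3];O=R@T[:3,:3]
    else:o,O=c['xyz'],c['orientation']
    q=O.T@(np.array(p)-o);return f*q[:2]/q[2]+[c['cx'],c['cy']]
E
python3 - <<'E'
from h import *
np.set_printoptions(precision=3,suppress=True)
D=dict(J1=(265,170,322,115,51),J2=(344,213,442,127,62),J3=(412,114,500,48,70),J4=(382,65,437,50,52),J5=(505,45,585,32,56),B=(285,290,382,188,56),B2=(450,238,583,140,54),O=(139,277,175,193,60),turn=(125,483,193,385,0),
 pegA=(107,428,157,298,0),pegB=(156,443,237,308,0),pegC=(83,474,136,340,0),pegD=(137,488,219,336,0))
f=200/np.tan(np.radians(camera_info('scene')['fovy']/2))
for k,(a,b,c,d,w) in D.items():
    r1=ray('scene',210+a/2.5,70+b/2.5);r2=ray('side',215+c/3.5,135+d/3.5)
    p,e=tri([r1,r2]); print(k,p,e,'width',w/2.5/f*np.linalg.norm(p-[0,0,.05]-r1[0]))
E
```

```text
J1 [ 0.585 -0.239  0.121] [0.0, 0.0] width 0.05971440387457997
J2 [ 0.471 -0.206  0.129] [1.0, 1.0] width 0.0682732250895829
J3 [ 0.463 -0.367  0.156] [0.7, 0.7] width 0.08435731168500155
J4 [ 0.558 -0.502  0.117] [2.1, 2.1] width 0.07117060198375151
J5 [ 0.432 -0.623  0.115] [0.0, 0.0] width 0.08074895359605616
B [ 0.48  -0.087  0.118] [0.2, 0.2] width 0.057776663828020935
B2 [ 0.362 -0.233  0.119] [0.2, 0.2] width 0.05952467654954591
O [ 0.618 -0.033  0.118] [0.9, 0.9] width 0.06328239228102177
turn [0.515 0.153 0.074] [1.1, 1.1] width 0.0
pegA [0.543 0.135 0.118] [3.0, 3.0] width 0.0
pegB [0.497 0.126 0.113] [1.7, 1.7] width 0.0
pegC [0.534 0.181 0.113] [1.4, 1.4] width 0.0
pegD [0.484 0.174 0.119] [2.6, 2.6] width 0.0
```

The slim jar is J1, the grey jar with the dark-blue lid. It measures 60 mm across and 121 mm high, at about (0.585, -0.239). The tester axis is at about (0.515, 0.154).

Call:
drive_tool:
  motion:
    - [[44,-20,0],[0,0,0]]
    - [[44,-20,0],[0,0,0]]
    - [[44,-20,0],[0,0,0]]
    - [[44,-20,0],[0,0,0]]
    - [[44,-20,0],[0,0,0]]
  gripper: 1

```text
time_s: 0.65
position: [0.3719, -0.4303, 0.2223]
tcp_rot: [[0.952, 0.307, -0.0], [0.307, -0.952, 0.0], [-0.0, -0.0, -1.0]]
force: [0.0, -0.1, -0.3]
opening: 1.001
grasp_force: 0.0
```

Call:
drive_tool:
  motion:
    - [[44,-20,0],[0,0,0]]
    - [[44,-20,0],[0,0,0]]
    - [[44,-20,0],[0,0,0]]
    - [[44,-20,0],[0,0,0]]
    - [[44,-20,0],[0,0,0]]

```text
time_s: 1.15
position: [0.5506, -0.2673, 0.2223]
tcp_rot: [[0.951, 0.308, -0.0], [0.308, -0.951, 0.0], [-0.0, -0.0, -1.0]]
force: [0.6, -0.9, -0.2]
opening: 0.996
grasp_force: 0.0
```

Call:
drive_tool:
  motion:
    - [[40,-17,0],[0,0,0]]
    - [[0,0,0],[0,0,0]]
    - [[0,0,0],[0,0,0]]

```text
time_s: 1.45
position: [0.5825, -0.2394, 0.222]
tcp_rot: [[0.951, 0.31, -0.001], [0.31, -0.951, 0.0], [-0.001, -0.0, -1.0]]
force: [-0.7, -0.5, 0.1]
opening: 1.003
grasp_force: 0.0
```

Run:
```python
from h import *
import cv2
s=read_state();np.save('s1.npy',s,allow_pickle=True);print(s['time_s'],s['position'],s['tcp_rot'])
cv2.imwrite("pics/w1.png",capture("wrist")[:,:,::-1])
for z in(0,.11,.12):print(proj('wrist',(.585,-.239,z),s))
```

```text
1.45 [ 0.58248447 -0.2393711   0.22198224] [[ 9.50651596e-01  3.10257966e-01 -1.23953721e-03]
 [ 3.10258328e-01 -9.50652281e-01  1.05746660e-04]
 [-1.14556013e-03 -4.85104971e-04 -9.99999226e-01]]
[319.3581965  172.91613648]
[319.35320178 196.98520118]
[319.35255666 200.09399448]
```

View pics/w1.png

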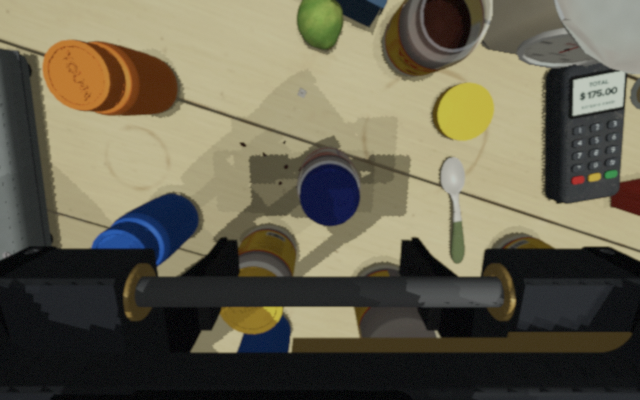

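The wrist view shows the dark-blue lid of the slim jar. Its top ellipse is centred near (329.5, 196), with a radius of about 30 px.

Run:
```python
from h import *
s=np.load('s1.npy',allow_pickle=True).item()
r=ray('wrist',329.5,196,s)
p=pl(*r,.12);print(p,s['tcp_rot'].T@(p-s['position']))
print(tri([r,ray('scene',316,138),ray('side',307,167.9)]))
```

```text
[ 0.59098268 -0.24592387  0.12      ] [0.00616262 0.00891552 0.10197094]
(array([ 0.58868872, -0.24628117,  0.11671934]), [1.5, 1.7, 2.1])
```

Call:
drive_tool:
  motion:
    - [[5,8,0],[0,0,0]]
    - [[0,0,40],[0,0,0]]
    - [[0,0,40],[0,0,0]]
    - [[0,0,30],[0,0,0]]
    - [[0,0,12],[0,0,0]]

```text
time_s: 2.0
position: [0.587, -0.2473, 0.0972]
tcp_rot: [[0.952, 0.305, -0.005], [0.305, -0.952, 0.003], [-0.004, -0.004, -1.0]]
force: [0.2, -0.4, -0.3]
opening: 1.004
grasp_force: 0.0
```

Call:
drive_tool:
  motion:
    - [[0,0,0],[0,0,0]]
    - [[0,0,0],[0,0,0]]
    - [[0,0,0],[0,0,0]]
    - [[0,0,0],[0,0,0]]
    - [[0,0,0],[0,0,0]]
  gripper: 0

```text
time_s: 2.5
position: [0.5902, -0.2468, 0.1019]
tcp_rot: [[0.951, 0.308, 0.002], [0.308, -0.951, -0.001], [0.001, 0.002, -1.0]]
force: [0.4, -0.5, -0.2]
opening: 0.631
grasp_force: 0.0
```

Call:
drive_tool:
  motion:
    - [[0,0,0],[0,0,0]]
    - [[0,0,-10],[0,0,0]]
    - [[0,0,-20],[0,0,0]]
    - [[0,0,0],[0,0,0]]
    - [[0,0,0],[0,0,0]]

```text
time_s: 3.0
position: [0.5895, -0.2465, 0.1307]
tcp_rot: [[0.951, 0.308, 0.0], [0.308, -0.951, -0.0], [0.0, 0.0, -1.0]]
force: [0.0, 0.2, -4.0]
opening: 0.576
grasp_force: 29.9
```

Call:
drive_tool:
  motion:
    - [[0,0,-45],[0,0,0]]
    - [[0,0,-45],[0,0,0]]
    - [[0,0,-45],[0,0,0]]
    - [[5,-30,0],[0,0,0]]
    - [[5,-40,0],[0,0,0]]

```text
time_s: 3.5
position: [0.5782, -0.1782, 0.2664]
tcp_rot: [[0.952, 0.305, 0.003], [0.305, -0.952, -0.002], [0.002, 0.003, -1.0]]
force: [0.3, 1.2, -3.7]
opening: 0.575
grasp_force: 29.9
```

Call:
drive_tool:
  motion:
    - [[5,-40,0],[0,0,0]]
    - [[5,-40,0],[0,0,0]]
    - [[5,-40,0],[0,0,0]]
    - [[5,-40,0],[0,0,0]]
    - [[5,-40,0],[0,0,0]]

```text
time_s: 4.0
position: [0.5382, 0.0228, 0.2643]
tcp_rot: [[0.952, 0.307, -0.003], [0.307, -0.952, 0.001], [-0.002, -0.001, -1.0]]
force: [0.8, -0.9, -3.6]
opening: 0.578
grasp_force: 29.9
```

Call:
drive_tool:
  motion:
    - [[5,-40,0],[0,0,0]]
    - [[5,-40,0],[0,0,0]]
    - [[7,-34,0],[0,0,0]]
    - [[0,-20,0],[0,0,0]]
    - [[0,0,0],[0,0,0]]

```text
time_s: 4.5
position: [0.5123, 0.1565, 0.2642]
tcp_rot: [[0.95, 0.311, -0.004], [0.311, -0.95, 0.001], [-0.003, -0.002, -1.0]]
force: [0.7, 0.2, -3.1]
opening: 0.578
grasp_force: 29.9
```

Call:
drive_tool:
  motion:
    - [[0,0,0],[0,0,0]]
    - [[0,0,0],[0,0,0]]

```text
time_s: 4.7
position: [0.5146, 0.153, 0.265]
tcp_rot: [[0.952, 0.307, -0.001], [0.307, -0.952, -0.001], [-0.001, 0.0, -1.0]]
force: [0.3, -0.0, -3.0]
opening: 0.576
grasp_force: 29.9
```

Run:
```python
from h import *
import cv2
s=read_state();np.save('s2.npy',s,allow_pickle=True);print(s['time_s'],s['position'],s['force'])
w=capture("wrist")[:,:,::-1];cv2.imwrite("pics/w2.png",w)
for n in("scene","side"):cv2.imwrite(f"pics/{n}2.png",capture(n)[:,:,::-1])
for n,p in(('scene',(.515,.154,.16)),('side',(.515,.154,.16)),('wrist',(.515,.154,.115))):print(n,proj(n,p,s))
a=cv2.imread("pics/scene2.png")[170:310,170:330];b=cv2.imread("pics/side2.png")[160:300,200:360]
m=np.vstack([np.hstack([cv2.resize(x,(400,350),interpolation=cv2.INTER_CUBIC) for x in(a,b)])])
cv2.imwrite("pics/m2.png",m)
```

```text
4.7 [0.51464075 0.15304407 0.26498191] [ 0.27613889 -0.04110065 -3.02714968]
scene [254.27622913 240.66192343]
side [267.80468758 206.22918586]
wrist [317.9777534  188.74936306]
```

View pics/w2.png

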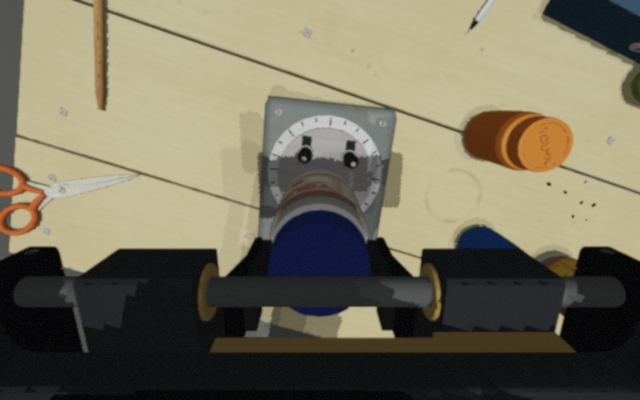

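View pics/m2.png

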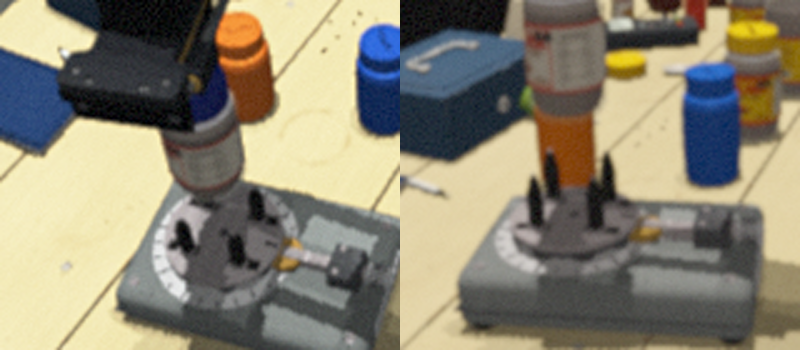

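The wrist view shows two peg tops at (304,158) and (351,160). The fixed views show the jar hanging upright above the pegs.

Run:
```python
from h import *
from scipy.optimize import least_squares
np.set_printoptions(precision=4,suppress=True)
s=np.load('s2.npy',allow_pickle=True).item()
ob=[]
S=dict(A=(107,428,157,298),B=(156,443,237,308),C=(83,474,136,340),D=(137,488,219,336))
L=dict(A=(24,-24),B=(-24,-24),C=(24,24),D=(-24,24))
for k,(a,b,c,d) in S.items(): ob+=[('scene',k,(210+a/2.5,70+b/2.5)),('side',k,(215+c/3.5,135+d/3.5))]
ob+=[('wrist','C',(304,158)),('wrist','A',(351,160))]
def P(q,k):
    c,n=np.cos(q[2]),np.sin(q[2]);x,y=np.array(L[k])/1000
    return (q[0]+c*x-n*y,q[1]+n*x+c*y,.114)
def run(o):
    f=lambda q:np.concatenate([proj(n,P(q,k),s)-uv for n,k,uv in o])
    r=least_squares(f,[.515,.154,.16]);return r.x,np.round(r.fun.reshape(-1,2),1).tolist()
print(run(ob));print(run([o for o in ob if o[0]!='wrist']));print(run([o for o in ob if o[0]=='wrist']))
q=run(ob)[0]
for n,u,v in(('side',266,184),('scene',253,240)):
    print(n,proj(n,(*s['position'][:2],.2),s),proj(n,(*s['position'][:2],.16),s))
```

```text
(array([0.5197, 0.1495, 0.2165]), [[-2.3, -1.5], [-0.0, 0.9], [-1.4, -2.7], [-0.3, -1.2], [-1.5, -2.1], [-0.5, -1.0], [-1.9, -2.5], [-0.3, 1.0], [-2.6, 0.7], [0.3, 3.5]])
(array([0.5157, 0.1521, 0.2057]), [[-1.4, -0.0], [1.2, 1.6], [-0.4, -1.0], [1.1, -0.4], [-0.8, -0.5], [0.6, -0.2], [-1.1, -0.7], [0.9, 1.9]])
(array([0.5222, 0.1478, 0.2692]), [[-1.6, -0.0], [1.6, 0.1]])
side [266.7706 186.7811] [268.1885 206.0716]
scene [251.9603 228.4023] [254.6905 240.3905]
```

Call:
drive_tool:
  motion:
    - [[4,7,0],[0,0,0]]
    - [[0,0,20],[0,0,0]]
    - [[0,0,16],[0,0,0]]
    - [[0,0,0],[0,0,0]]
    - [[0,0,0],[0,0,0]]

```text
time_s: 5.35
position: [0.5212, 0.1479, 0.2296]
tcp_rot: [[0.952, 0.307, 0.0], [0.307, -0.952, -0.0], [0.0, 0.0, -1.0]]
force: [0.9, -0.0, -2.7]
opening: 0.577
grasp_force: 29.9
```

Run:
```python
from h import *
import cv2
s=read_state();np.save('s3.npy',s,allow_pickle=True);print(s['time_s'],s['position'],s['force'])
I={n:capture(n)[:,:,::-1] for n in("scene","side")}
for n in I:cv2.imwrite(f"pics/{n}3.png",I[n])
for n in I:
  for z in(.21,.185,.16,.14,.127,.115):print(n,z,np.round(proj(n,(*s['position'][:2],z),s),1))
a=I['scene'][205:295,200:300];b=I['side'][170:270,220:320]
cv2.imwrite("pics/m3.png",np.hstack([cv2.resize(x,(400,4*x.shape[0]),interpolation=cv2.INTER_CUBIC)[:360] for x in(a,b)]))
```

```text
5.35 [0.52118505 0.14785318 0.22964517] [ 0.90088607 -0.04142176 -2.72899111]
scene 0.21 [250.  222.2]
scene 0.185 [251.8 230. ]
scene 0.16 [253.5 237.4]
scene 0.14 [254.8 243. ]
scene 0.127 [255.6 246.6]
scene 0.115 [256.4 249.8]
side 0.21 [264.6 180.7]
side 0.185 [265.5 192.9]
side 0.16 [266.4 204.8]
side 0.14 [267.1 214.1]
side 0.127 [267.5 220. ]
side 0.115 [267.9 225.5]
```

View pics/m3.png

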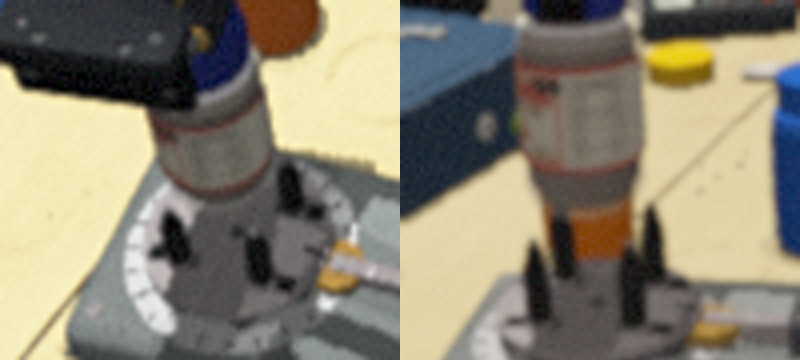

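Run:
```python
from h import *
import cv2
s=np.load('s3.npy',allow_pickle=True).item();p=s['position']
out=[]
K=5
for n,(r0,c0) in dict(scene=(212,214),side=(170,228)).items():
    im=cv2.resize(cv2.imread(f"pics/{n}3.png")[r0:r0+96,c0:c0+78],None,fx=K,fy=K,interpolation=cv2.INTER_CUBIC)
    g=lambda q:((proj(n,q,s)-[c0,r0]+.5)*K).round().astype(int)
    b=p[2]-.102;t=np.linspace(0,2*np.pi,60)
    for h,r in((0,.025),(.012,.030),(.06,.03)):
        cv2.polylines(im,[np.array([g((p[0]+r*np.cos(a),p[1]+r*np.sin(a),b+h)) for a in t])],True,(0,255,0),1)
    for i,x in enumerate((-.024,.024)):
        for y in(-.024,.024):
            c,d=np.cos(.21),np.sin(.21)
            cv2.drawMarker(im,g((p[0]+c*x-d*y,p[1]+d*x+c*y,.115)).tolist(),(0,0,255),0,14,1)
    out.append(im)
cv2.imwrite("pics/m4.png",np.hstack(out))
```

```text
(no output)
```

View pics/m4.png

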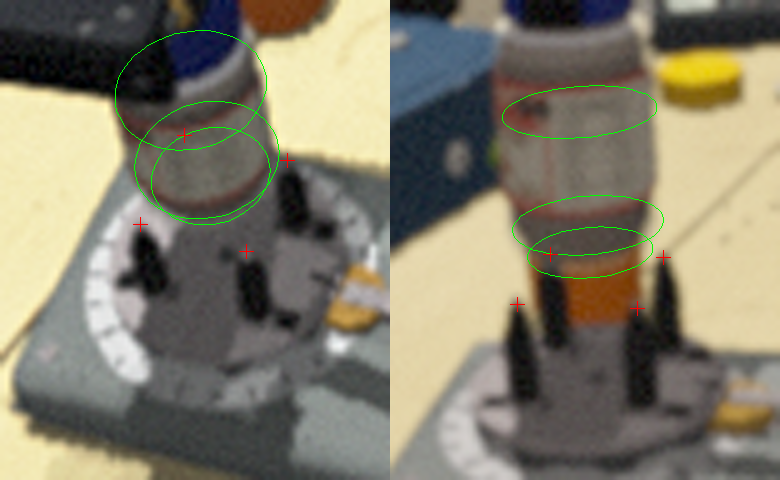

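Run:
```python
from h import *
np.set_printoptions(precision=2,suppress=True)
s=np.load('s3.npy',allow_pickle=True).item();p=s['position']
J=[]
for n in('scene','side'):
    q=np.array([p[0],p[1],.125])
    J.append(np.array([(proj(n,q+np.eye(3)[i]*.001,s)-proj(n,q,s)) for i in range(3)]).T)
J=np.vstack(J);print(J)
for name,d in(('peg',[1,.3,.25,-.8]),('jar',[-1.6,-2,-.7,-3]),('rel',[2.6,2.3,.95,2.2])):
    print(name,np.linalg.lstsq(J,np.array(d),rcond=None)[0])
s2=np.load('s2.npy',allow_pickle=True).item();p=s2['position']
for z in(.281,.261):
  for dx in(-.026,0,.026): print(z,dx,proj('wrist',(*(p+s2['tcp_rot'][:,0]*dx)[:2],z),s2))
```

```text
[[-0.39 -0.27 -0.06]
 [-0.18  0.35 -0.27]
 [-0.45 -0.22 -0.03]
 [-0.06  0.2  -0.46]]
peg [-2.29  0.96  2.2 ]
jar [1.49 0.75 6.92]
rel [-3.77  0.22 -4.72]
0.281 -0.026 [318.5  315.26]
0.281 0 [318.49 269.49]
0.281 0.026 [318.48 219.4 ]
0.261 -0.026 [318.56 294.09]
0.261 0 [318.56 252.34]
0.261 0.026 [318.55 207.09]
```

Call:
drive_tool:
  motion:
    - [[-2,-1,0],[0,0,0]]
    - [[0,0,10],[0,0,0]]
    - [[0,0,8],[0,0,0]]
    - [[0,0,4],[0,0,0]]
    - [[0,0,0],[0,0,0]]

```text
time_s: 5.95
position: [0.5181, 0.1486, 0.2066]
tcp_rot: [[0.951, 0.308, -0.001], [0.308, -0.951, -0.0], [-0.001, -0.0, -1.0]]
force: [0.3, -1.7, -3.6]
opening: 0.577
grasp_force: 29.9
```

Call:
drive_tool:
  motion:
    - [[0,0,4],[0,0,0]]
    - [[0,0,4],[0,0,0]]
    - [[0,0,0],[0,0,0]]

```text
time_s: 6.25
position: [0.5195, 0.1482, 0.2]
tcp_rot: [[0.951, 0.308, 0.002], [0.308, -0.951, -0.001], [0.002, 0.002, -1.0]]
force: [1.7, -2.6, 0.1]
opening: 0.579
grasp_force: 29.9
```

Call:
drive_tool:
  motion:
    - [[0,1,3],[0,0,0]]
    - [[0,0,4],[0,0,0]]
    - [[0,0,0],[0,0,0]]

```text
time_s: 6.55
position: [0.5209, 0.1482, 0.195]
tcp_rot: [[0.951, 0.308, 0.006], [0.308, -0.952, 0.001], [0.006, 0.001, -1.0]]
force: [-0.1, -0.8, 10.0]
opening: 0.58
grasp_force: 30.2
```

Call:
drive_tool:
  motion:
    - [[0,0,4],[0,0,0]]
    - [[0,0,4],[0,0,0]]
    - [[0,0,0],[0,0,0]]

```text
time_s: 6.85
position: [0.5195, 0.1479, 0.1855]
tcp_rot: [[0.951, 0.308, 0.002], [0.308, -0.951, 0.0], [0.002, 0.001, -1.0]]
force: [1.1, -1.2, 2.7]
opening: 0.579
grasp_force: 30.0
```

Sliding in between the pegs.

Call:
drive_tool:
  motion:
    - [[0,0,5],[0,0,0]]
    - [[0,0,4],[0,0,0]]
    - [[0,0,0],[0,0,0]]

```text
time_s: 7.15
position: [0.5194, 0.1478, 0.176]
tcp_rot: [[0.952, 0.308, 0.001], [0.308, -0.952, 0.0], [0.001, 0.0, -1.0]]
force: [0.2, -1.2, 3.8]
opening: 0.576
grasp_force: 30.0
```

Call:
drive_tool:
  motion:
    - [[0,0,3],[0,0,0]]
    - [[0,0,0],[0,0,0]]

```text
time_s: 7.35
position: [0.5195, 0.1478, 0.1731]
tcp_rot: [[0.952, 0.308, 0.002], [0.308, -0.952, 0.0], [0.002, 0.0, -1.0]]
force: [0.5, -1.1, 4.2]
opening: 0.576
grasp_force: 30.1
```

Call:
drive_tool:
  motion:
    - [[0,0,3],[0,0,0]]
    - [[0,0,0],[0,0,0]]

```text
time_s: 7.55
position: [0.5198, 0.1479, 0.1714]
tcp_rot: [[0.951, 0.308, 0.003], [0.308, -0.951, 0.0], [0.003, 0.001, -1.0]]
force: [-0.9, -2.1, 13.2]
opening: 0.577
grasp_force: 30.3
```

Call:
drive_tool:
  motion:
    - [[0,0,3],[0,0,0]]
    - [[0,0,0],[0,0,0]]

```text
time_s: 7.75
position: [0.5203, 0.1482, 0.1712]
tcp_rot: [[0.951, 0.308, 0.005], [0.308, -0.951, 0.001], [0.005, 0.001, -1.0]]
force: [-5.1, -1.8, 29.2]
opening: 0.578
grasp_force: 30.7
```

The jar is home: the tool stopped at z 0.171 and the force rose to 29 N. I'll relax the push and then twist.

Call:
drive_tool:
  motion:
    - [[0,0,-3],[0,0,0]]
    - [[0,0,0],[0,0,0]]
    - [[0,0,0],[0,0,0]]

```text
time_s: 8.05
position: [0.5197, 0.148, 0.1714]
tcp_rot: [[0.951, 0.308, 0.003], [0.308, -0.951, 0.0], [0.003, 0.0, -1.0]]
force: [-1.9, -1.1, 14.2]
opening: 0.58
grasp_force: 30.3
```

Call:
drive_tool:
  motion:
    - [[0,0,0],[0,0,0.1]]
    - [[0,0,0],[0,0,0.1]]
    - [[0,0,0],[0,0,0]]

```text
time_s: 8.35
position: [0.5196, 0.1481, 0.1714]
tcp_rot: [[0.994, 0.111, 0.003], [0.111, -0.994, 0.0], [0.003, -0.0, -1.0]]
force: [-2.3, -1.5, 14.2]
opening: 0.579
grasp_force: 30.3
```

Run:
```python
from rig import *
s=read_state();print(s['moment'],s['force'],s['joint_positions'],s['tcp_rot'][0])
```

```text
[-0.22871609  0.26195249  0.07356129] [-2.29170092 -1.52915753 14.18221533] [4.04507842e+00 2.76367933e+01 9.73961502e+01 2.02173286e-02
 5.48165015e+01 8.76460139e+01] [0.99378891 0.11125127 0.00260082]
```

Call:
drive_tool:
  motion:
    - [[0,0,0],[0,0,0.1]]
    - [[0,0,0],[0,0,0.1]]
    - [[0,0,0],[0,0,0.1]]
    - [[0,0,0],[0,0,0]]

```text
time_s: 8.75
position: [0.5195, 0.1483, 0.1713]
tcp_rot: [[0.982, -0.188, 0.002], [-0.188, -0.982, 0.001], [0.002, -0.001, -1.0]]
force: [-2.2, 0.3, 14.4]
opening: 0.578
grasp_force: 30.3
```

Run:
```python
from rig import *
import cv2
s=read_state();print(s['moment'],s['tcp_rot'][0])
cv2.imwrite("pics/scene5.png",capture("scene")[:,:,::-1])
```

```text
[-0.19896455  0.31939146 -0.07897102] [ 0.98213742 -0.18815069  0.00232556]
```

Call:
drive_tool:
  motion:
    - [[0,0,0],[0,0,0.1]]
    - [[0,0,0],[0,0,0.1]]
    - [[0,0,0],[0,0,0.085]]
    - [[0,0,0],[0,0,0]]
    - [[0,0,0],[0,0,0]]

```text
time_s: 9.3
position: [0.5195, 0.1484, 0.1714]
tcp_rot: [[0.89, -0.455, 0.002], [-0.455, -0.89, 0.001], [0.002, -0.002, -1.0]]
force: [-2.7, -0.3, 14.5]
opening: 0.579
grasp_force: 30.3
```

Run:
```python
from rig import *
import cv2,numpy as np
s=read_state();print(s['moment'],s['tcp_rot'][0],s['position'])
cv2.imwrite("pics/scene6.png",capture("scene")[:,:,::-1])
f=lambda n:cv2.resize(cv2.imread(f"pics/{n}.png")[212:312,206:338],None,fx=3,fy=3,interpolation=cv2.INTER_CUBIC)
cv2.imwrite("pics/m6.png",np.hstack([f("scene0"),f("scene6")]))
```

```text
[-0.07100363  0.38313705 -0.04678317] [ 0.8904259  -0.45512232  0.00232122] [0.51951657 0.14842041 0.17135262]
```

View pics/m6.png

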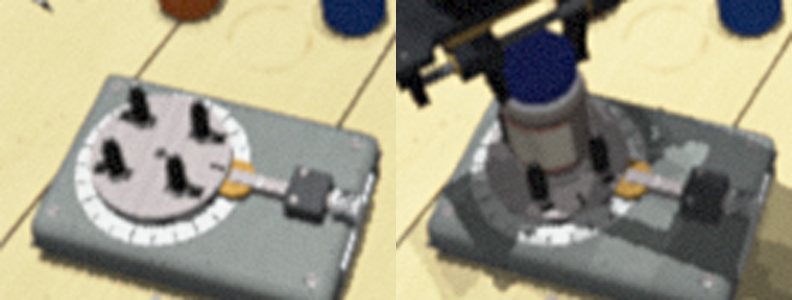

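The left half of the picture shows the table's mark beside the roller at (217,165). In the right half it is at (580,207), about 45° clockwise, and the jar stands home. I'll relax the push and release.

Call:
drive_tool:
  motion:
    - [[0,0,-3],[0,0,0.02]]
    - [[0,0,0],[0,0,0]]
    - [[0,0,0],[0,0,0]]

```text
time_s: 9.65
position: [0.5187, 0.1484, 0.1719]
tcp_rot: [[0.881, -0.473, -0.0], [-0.473, -0.881, 0.001], [-0.001, -0.001, -1.0]]
force: [1.6, 2.0, -3.2]
opening: 0.58
grasp_force: 29.9
```

Call:
drive_tool:
  motion:
    - [[0,0,0],[0,0,0]]
    - [[0,0,0],[0,0,0]]
    - [[0,0,0],[0,0,0]]
    - [[0,0,0],[0,0,0]]
    - [[0,0,0],[0,0,0]]
  gripper: 1

```text
time_s: 10.15
position: [0.5185, 0.1477, 0.1726]
tcp_rot: [[0.881, -0.473, -0.0], [-0.473, -0.881, -0.0], [-0.0, 0.0, -1.0]]
force: [0.7, -1.1, -0.2]
opening: 0.939
grasp_force: 0.0
```

Call:
drive_tool:
  motion:
    - [[0,0,-15],[0,0,0]]
    - [[0,0,-30],[0,0,0]]
    - [[0,0,-40],[0,0,0]]
    - [[0,0,-30],[0,0,0]]
    - [[0,0,0],[0,0,0]]

```text
time_s: 10.65
position: [0.5217, 0.148, 0.2924]
tcp_rot: [[0.881, -0.472, 0.011], [-0.472, -0.881, 0.001], [0.009, -0.006, -1.0]]
force: [-0.5, -0.3, 0.2]
opening: 0.999
grasp_force: 0.0
```

Run:
```python
from h import *
import cv2
s=read_state();print(s['time_s'],s['position'],s['force'],s['opening'])
I={n:capture(n)[:,:,::-1] for n in("scene","side")}
f=lambda x:cv2.resize(x,(400,300),interpolation=cv2.INTER_CUBIC)
cv2.imwrite("pics/m7.png",np.hstack([f(I['scene'][212:312,206:338]),f(I['side'][190:295,220:360])]))
cv2.imwrite("pics/side7.png",I['side']);cv2.imwrite("pics/scene7.png",I['scene'])
# blue lid centre
for n in I:
    h=cv2.cvtColor(I[n],cv2.COLOR_BGR2HSV);m=cv2.inRange(h,(112,120,30),(130,255,170));
    k,_,st,c=cv2.connectedComponentsWithStats(m)
    for i in range(1,k):
        if st[i,4]>60:print(n,st[i],c[i])
    print(proj(n,(.5195,.1484,.19),s),proj(n,(.5195,.1484,.18),s))
```

```text
10.65 [0.5216604  0.14804084 0.29240118] [-0.49167401 -0.27921568  0.20901778] 0.9988344955891352
scene [458  33  12  10  67] [464.70149254  36.97014925]
scene [242 223  24  23 441] [253.00680272 233.92970522]
[251.98891669 228.93159255] [252.68085015 231.9658229 ]
side [254 188  24  17 336] [265.91071429 195.69642857]
[265.95652005 190.65674989] [266.31528246 195.46909414]
```

```bash
python3 -c "
from rig import *
print(hand_in())"
```

```text
the job is handed in; nothing more can be done
None
```

I pressed the slim jar home in the tester, twisted it about 45° clockwise by its lid (the table's mark moved to match), released it and handed the job in at about 11 s. I didn't re-check the table's notch angle after letting go, and the hand-in gave no verdict.

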